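# Snap the retaining cap onto the tape station's spindle

## Robot

A 6-joint arm with a two-finger parallel gripper is mounted at the origin on the work surface; the furniture and walls round the work are solid. World frame = base frame: x ahead of the robot, y to its left, z up, the work surface at z = 0. Lengths are in mm, angles in rad, forces in N, time in s.
With the tool pointing down it reaches from about 275 to 750 mm from the base axis. Payload 10.2 kg.
Tool frame: the origin (TCP) lies midway between the tips of the shut fingers; the grasp point (between the pads) lies 19 mm behind it; x points along the fingers, y is the direction in which the jaws open and shut, and the axes are right-handed (so a half turn about x gives the same grasp; the last joint's range is limited). The gripper opens to 85 mm and grips with 20 to 120 N. Pads are 22 mm wide; open, the fingers measure 114 mm over their backs; the gripper's body (76 mm by 85 mm) begins 54 mm behind the grasp point. The pads swing forward as they close: fully open they stand 13 mm farther back than shut.
Start: joints at [-1.358, 0.313, 1.498, -0, 1.331, -0.223], TCP at [221.61, -475.941, 231.294] pointing down, gripper open.
Joint ranges: [-2.94, 2.94], [-0.97, 2.17], [0.19, 2.56], [-1.23, 4.37], [0.02, 3.11], [-2.88, 2.88]. Speed limits (rad/s): [2.39, 2.39, 3.01, 3.14, 3.14, 3.14].

## Interface

Orientations are given as a unit quaternion [w, x, y, z].
In Python, from rig import sense, capture, get_calibration, finish_job gives the robot as it stands.
- The arm moves only by the tool jog_arm, never from a script. Its argument "increments" is a list of rows, each an object of numbers: "rx", "ry", "rz": the turn, a rotation vector about the tool's x, y, z in rad; "x", "y", "z": the shift along the tool's x, y, z in mm; "hand": the finger opening in mm, from 0 to 85.4. A call has 1 to 5 rows; each row shifts and turns the commanded pose from where the row before left it, along the tool's axes as they then stand; what a row does not reach is not made up. A row lasts 1/8 s, in which the tool goes at most 62.5 mm and 10.7 degrees, less where a joint would pass 70% of its speed; a pose out of reach is approached as far as the arm can. A call with a gripper value outside its range is refused whole. The fingers move at their own pace and stop on an object; "force" is the grip in N (left out, the last holds). Time passes only in rows, so rows that do not move let the fingers close. It gives the time, the measured TCP pose, the force and the opening at its end, in the units of the state.
- sense(): the state, without advancing time (a new reading comes with each control period).
- capture(name): name is "scene" or "top" or "wrist"; returns the picture (400x640x3 uint8, red, green, blue); there is no depth.
- get_calibration(name): a dict with "camera_matrix" (3x3 intrinsics, pixels), "R" (3x3) and "t" (3): a world point X has camera coordinates R X + t; the wrist camera has in their place "T_tool_cam" (4x4, takes a point from camera to tool coordinates, whose origin is the TCP and whose axes are the tool frame's). Camera axes: x right, y down, z forward; pixel columns grow to the right and rows downward; lengths in mm; the calibration is good to about 2 mm. A picture is of the moment at which its call begins: read the wrist's pose just before it. get_calibration takes no time and is no camera call.
- finish_job(): hands the job in, once; it reports no verdict.
The state is a dict: "time_s": time; "joints": joint angles; "dq": joint speeds; "tau": joint torques, N m; "eef_pos": TCP position; "ee_rot": TCP orientation; "force": force on the tool from outside, world axes, zero at the start; "wrist_torque": the same for the moment, N m; "grip_width": opening from 0.0 (shut) to 1.0 (fully open).
Only numpy, scipy, OpenCV 4.12 (cv2) and the standard library are available. Lean on these libraries where they do the work, as an engineer would, in place of code of your own. Each camera call takes 0.05 s, during which the arm holds its last target.

## Task

Raise the stiff lid of the tape station by its bar until it stands a little past upright, about 105 degrees open, and leave it standing there. Then pick up the loose round snap cap by its knob and press it down onto the spindle in the middle of the tape roll, through the click, until it is fully home on the hub. Finish while still holding the cap's knob and pressing it firmly down onto the hub; the stamp, the glue stick and the round tin stay where they stand.

Things in the scene. Friction and masses are not known exactly. Their poses are not given: they have to be found in the camera images.
- spindle_seat (a point): Foot of the steel spindle: the point on its axis level with the hub's top, 33 mm above the bench. Axes as for station. From here the spindle stands 15.5 mm high, 13.6 mm thick, its tip tapered to 6 mm. It rises through the middle of a grey hub (74 mm wide) that carries a masking tape roll, 103 mm wide, whose top is 31 mm above the bench.
- spindle_balls (a point): Point on the spindle's axis 7.4 mm above spindle_seat, level with three sprung steel balls that stick out 3.5 mm from its side. The cap's lip must be forced over them: about 8 to 15 N straight down. With the cap some 6 to 8 mm from home the force drops (the click), then it rises again as the cap meets the hub.
- lid_hinge (a point): Middle of the lid's hinge axis, on the station's back wall, 86 mm above the bench; the axis runs along its y. Same axes as spindle_seat. Fixed to the station, 79 mm behind the spindle.
- lid_bar (a point): Middle of the round steel pull bar at the lid's front: 10 mm thick, 100 mm long, parallel to the hinge, 180 mm from the hinge axis, 31 mm clear of the lid's edge. The lid is a flat grey panel 144 x 192 x 5 mm. The point moves with the lid: shut, it is in front of the hinge and level with it; at 90 degrees straight above it. The lid opens up and away from the robot.
- lid (a joint): Opening angle of the lid in rad: 0 shut (level), 1.57 upright, 1.83 is the wanted 105 degrees, stop at 2.6. The hinge is stiff (about 0.3 N m of friction, 2 to 3 N at the bar) and the lid stays where it is left. It starts between 0 and 0.3.
- cap_center (a point): Middle of the loose round grey plastic snap cap, half-way up (22 mm above its underside), z up. The cap is round, 44 mm high: a ribbed skirt 38 mm wide and 20 mm high, above it a plain knob 24 mm wide and 24 mm high; 30 to 55 g. It stands mouth down on the bench. The hole in its underside is 17.2 mm wide at the lip (3 mm high), 23 mm above that, 16 mm deep.
- cap_mouth (a point): Centre of the cap's underside, 22 mm below cap_center. Fully home, it coincides with spindle_seat.
- hub: The fixed grey hub in the middle of the tape roll, a disc 74 mm wide, its flat top 33 mm above the bench, level with spindle_seat, with the spindle rising through it; origin in the middle of its underside, 6 mm above the bench. The cap is pressed down onto its top.
- cap: The cap, origin at the centre of its underside (see cap_center).
- station: Grey open tray fixed to the bench, 142 mm (its x) by 192 mm (its y). Origin: middle of its underside, on the bench. Its x points from the front (bar side, nearest the robot) to the hinge side, y to the left along the hinge, z up. Side and back walls are 82 mm high, the front one 58 mm. The spindle stands 8 mm in front of its middle.
- stamp_center (a point): Bystander: wooden rubber stamp with a turned handle, 27 x 52 x 77 mm, standing; the point is half-way up. Stands at the left or the right of the station; the cap stands at the other side.
- glue_center (a point): Bystander: glue stick 27 mm thick, 92 mm high, standing; half-way up.
- tin_center (a point): Bystander: flat round aluminium tin, 62 mm wide, 22 mm high; half-way up.
Not all that is in view belongs to the job. What is meant by the cap is not green, and is the larger of those in its own colour.

How it is judged:
By the outcome, as a careful person would: the job done as asked, in the order asked, and still so for the second after the job is handed in, while the arm keeps its last pose, push and grip.
It also fails if it takes over 67 s, if anything falls off the work surface, if the arm or the gripper's body presses on something with over 40 N, if the wrist force passes 120 N, or if a joint passes its speed limit or range.

## Working session

There is one attempt and no reset: what is moved stays moved. The work goes in short steps, Python scripts to look and compute and a tool call to move; the robot and the scene stay as the last step left them, time stands still between calls to the robot, and variables do not carry over. Pictures are saved under pics/ and viewed, and the job is handed in when it is done.

Besides the shell and the picture viewer there is one more tool, called by a JSON object that holds its "api" and its "payload". jog_arm: Moves the arm, as the interface text tells. Its arguments: {"type":"object","properties":{"increments":{"type":"array","items":{"type":"object","properties":{"rx":{"type":"number"},"ry":{"type":"number"},"rz":{"type":"number"},"x":{"type":"number"},"y":{"type":"number"},"z":{"type":"number"},"hand":{"type":"number"}}}},"force":{"type":"number"}},"required":["increments"]}

```bash
mkdir -p pics; ls
python3 - <<'E'
from rig import *
import cv2,json
print(sense())
for n in("scene","top","wrist"):
    im=capture(n); cv2.imwrite(f"pics/{n}0.png",im[:,:,::-1])
    print(n,get_calibration(n))
E
```

```text
pics
{'time_s': 0.0, 'joints': array([-1.35840396e+00,  3.13470327e-01,  1.49847612e+00, -2.75438544e-05,
        1.33100208e+00, -2.23382621e-01]), 'dq': array([ 9.03515977e-04, -3.93177005e-05,  8.71155510e-04,  3.30217807e-04,
       -7.31955420e-04,  1.65857787e-03]), 'tau': array([ 2.07819205e-03, -4.12258565e+01, -2.59740615e+01, -9.30058036e-05,
        4.13689879e-03, -4.81699067e-05]), 'eef_pos': array([ 221.54120876, -475.66555043,  230.70998684]), 'ee_rot': array([-0.15237635, -0.69038066, -0.15333519,  0.69039431]), 'force': array([-0.69788508, -0.36838748,  0.51192547]), 'wrist_torque': array([ 0.03548697, -0.00096773, -0.04016704]), 'grip_width': 1.0005350014795387}
scene {'camera_matrix': array([[462.38122281,   0.        , 315.37578106],
       [  0.        , 462.38122281, 199.67879622],
       [  0.        ,   0.        ,   1.        ]]), 'R': array([[-0.80438587, -0.59410648, -0.00093186],
       [-0.34827078,  0.47280811, -0.80941952],
       [ 0.48132198, -0.65076108, -0.58723008]]), 't': array([512.78310098, 177.30749301, 876.56726718])}
top {'camera_matrix': arr
[... 193 characters left out ...]
.02460076],
       [-0.99298753,  0.01373803, -0.11741821],
       [ 0.11771363,  0.02314591, -0.9927778 ]]), 't': array([164.61566512, 536.89762188, 942.09996338])}
wrist {'camera_matrix': array([[279.52045458,   0.        , 318.28497673],
       [  0.        , 279.52045458, 202.31840421],
       [  0.        ,   0.        ,   1.        ]]), 'T_tool_cam': array([[ 6.73976607e-04, -2.76104134e-01,  9.61127490e-01,
        -1.41733043e+02],
       [ 9.99999769e-01,  9.99616094e-05, -6.72519144e-04,
         4.47986243e-01],
       [ 8.96094650e-05,  9.61127722e-01,  2.76104137e-01,
        -7.01376719e+01],
       [ 0.00000000e+00,  0.00000000e+00,  0.00000000e+00,
         1.00000000e+00]])}
```

View pics/scene0.png

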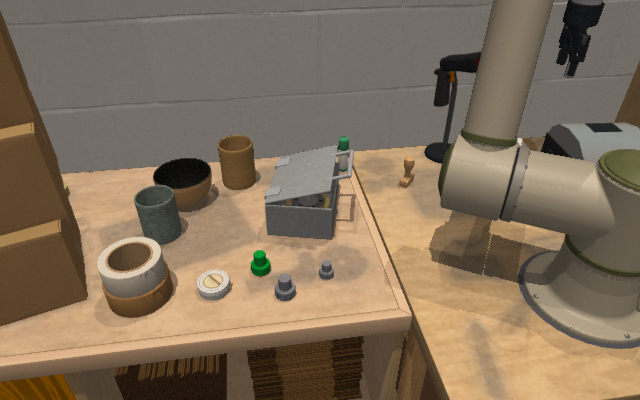

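View pics/top0.png

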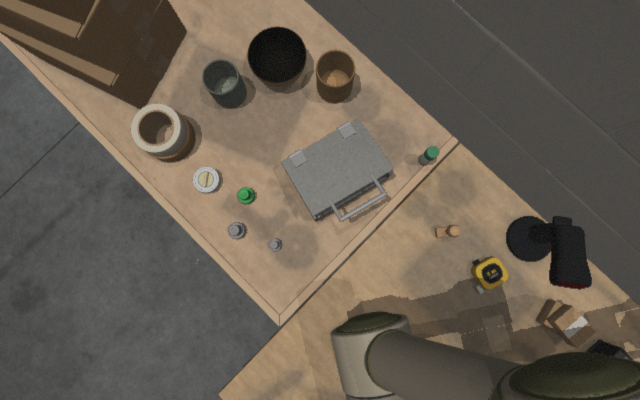

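View pics/wrist0.png

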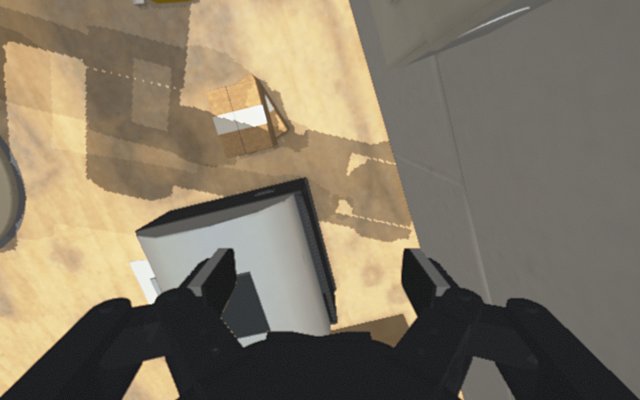

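Run:
```python
import cv2,numpy as np
t=cv2.imread("pics/top0.png");s=cv2.imread("pics/scene0.png")
a=cv2.resize(t[110:260,180:450],None,fx=2.9,fy=2.9,interpolation=cv2.INTER_CUBIC)
cv2.imwrite("pics/topz.png",a)
b=cv2.resize(s[130:310,195:365],None,fx=3.3,fy=3.3,interpolation=cv2.INTER_CUBIC)
cv2.imwrite("pics/scenez.png",b)
```

```text
(no output)
```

View pics/topz.png

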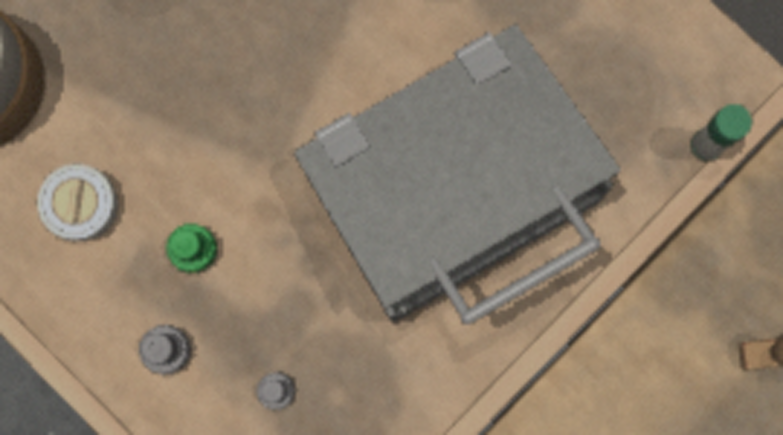

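View pics/scenez.png

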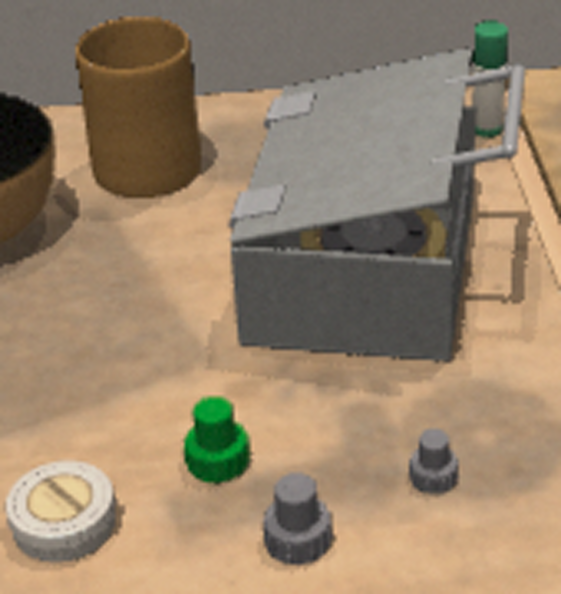

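```bash
cat > h.py <<'E'
import numpy as np,cv2
from rig import *
C={n:get_calibration(n) for n in("scene","top","wrist")}
from scipy.spatial.transform import Rotation as Rn
def tool(s):
    q=s['ee_rot'];return Rn.from_quat([q[1],q[2],q[3],q[0]]).as_matrix(),s['eef_pos']
def ray(n,p,s=None):
    c=C[n];d=np.linalg.inv(c['camera_matrix'])@[p[0],p[1],1]
    if n=='wrist':
        R,e=tool(s);T=c['T_tool_cam'];o=R@T[:3,3]+e;d=R@T[:3,:3]@d
    else:
        o=-c['R'].T@c['t'];d=c['R'].T@d
    return o,d/np.linalg.norm(d)
def plane(n,p,z,s=None):
    o,d=ray(n,p,s);return o+d*(z-o[2])/d[2]
def tri(*rs):
    A=np.zeros((3,3));b=np.zeros(3)
    for o,d in rs:
        P=np.eye(3)-np.outer(d,d);A+=P;b+=P@o
    x=np.linalg.solve(A,b);return x,[round(float(np.linalg.norm((np.eye(3)-np.outer(d,d))@(x-o))),1) for o,d in rs]
def proj(n,X,s=None):
    c=C[n]
    if n=='wrist':
        R,e=tool(s);T=c['T_tool_cam'];v=T[:3,:3].T@(R.T@(np.array(X)-e)-T[:3,3])
    else: v=c['R']@X+c['t']
    u=c['camera_matrix']@v;return u[:2]/u[2]
E
python3 - <<'E'
from h import *
np.set_printoptions(precision=1,suppress=True)
tz=lambda x,y:(180+(x+.5)/2.9-.5,110+(y+.5)/2.9-.5)
sz=lambda x,y:(195+(x+.5)/3.3-.5,130+(y+.5)/3.3-.5)
P=dict(barL=((469,318),(516,152)),barR=((594,243),(517,68)),lidBL=((297,152),(235,238)),lidBR=((516,27),(285,88)),lidFL=((392,303),(447,201)),lidFR=((617,170),(470,50)),
capknob=((157,346),(295,487)),small=((274,388),(433,439)),green=((187,244),(213,408)),tin=((76,201),(60,497)))
r={}
for k,(a,b) in P.items():
    r[k],e=tri(ray('top',tz(*a)),ray('scene',sz(*b)));print(k,r[k],e,np.hypot(*r[k][:2]))
d=r['barL']-r['barR'];print(np.linalg.norm(d),np.degrees(np.arctan2(-d[0],d[1])))
d=r['lidBL']-r['lidBR'];print(np.linalg.norm(d),np.degrees(np.arctan2(-d[0],d[1])))
d=r['lidFL']-r['lidFR'];print(np.linalg.norm(d),np.degrees(np.arctan2(-d[0],d[1])))
m=(r['barL']+r['barR'])/2;b=(r['lidBL']+r['lidBR'])/2
print(m,b,m-b,np.linalg.norm(m-b),np.degrees(np.arctan2((m-b)[2],np.hypot(*(m-b)[:2]))),np.degrees(np.arctan2(*(b-m)[1::-1])))
print(plane('top',tz(157,346),44))
E
```

```text
barL [472.5 101.7 136.7] [1.6, 1.6] 483.2785887833536
barR [524.7  16.  139.5] [0.5, 0.5] 524.8955648092985
lidBL [600.7 225.2  86.9] [0.6, 0.6] 641.5028371827441
lidBR [694.2  62.   86.1] [0.7, 0.7] 696.9524526564542
lidFL [485.6 155.5 123.8] [0.2, 0.2] 509.89415536633595
lidFR [576.9  -3.6 127.4] [0.1, 0.1] 576.9444582693682
capknob [460.5 337.6  41.1] [0.4, 0.4] 571.0229705845303
small [427.9 249.4  28.6] [0.1, 0.1] 495.28041409735005
green [539.9 315.9  41.2] [0.9, 0.9] 625.5595791355231
tin [577.5 408.3  20.2] [0.2, 0.2] 707.2075378157269
100.34040617698015 31.35687060453262
188.15115213364342 29.806877646627544
183.4612587538091 29.862767649695925
[498.6  58.9 138.1] [647.4 143.6  86.5] [-148.9  -84.7   51.6] 178.89415613704395 16.760244415421827 29.64321375454107
[460.8 337.2  44. ]
```

```bash
cat >> h.py <<'E'
np.set_printoptions(precision=2,suppress=True)
YAW=np.radians(29.9)
sx=np.array([np.cos(YAW),np.sin(YAW),0]);sy=np.array([-np.sin(YAW),np.cos(YAW),0]);zz=np.array([0,0,1.])
H=np.array([648,144,86.])
def down(jaw,tilt=0,axis=None):
    "tool x down, y along jaw"
    y=np.array(jaw,float);x=-zz
    if tilt: x=Rn.from_rotvec(np.array(axis)*tilt).apply(x); y=Rn.from_rotvec(np.array(axis)*tilt).apply(y)
    return np.column_stack([x,y,np.cross(x,y)])
def inc(s,tp,tR=None):
    R,e=tool(s)
    print('shift tool axes',R.T@(np.array(tp)-e),'dist',np.linalg.norm(tp-e))
    if tR is not None: print('rotvec tool',Rn.from_matrix(R.T@tR).as_rotvec())
E
python3 - <<'E'
from h import *
s=sense();R,e=tool(s);print(R)
x,er=tri(ray('top',(565,225)),ray('scene',(470,60)));print('drill',x,er)
print(plane('top',(490,270),30),plane('top',(453,230),70))
for j in(sx,-sx,sy,-sy):
    inc(s,[498.6,58.9,230],down(j))
E
```

```text
[[-0.    0.42 -0.91]
 [ 0.   -0.91 -0.42]
 [-1.   -0.   -0.  ]]
drill [ 423.48 -269.29  283.66] [30.7, 30.7]
[ 365.05 -224.5    30.  ] [ 452.07 -136.63   70.  ]
shift tool axes [   1.34 -367.75 -476.83] dist 602.1710646720837
rotvec tool [-1.66 -0.    0.  ]
shift tool axes [   1.34 -367.75 -476.83] dist 602.1710646720837
rotvec tool [1.48 0.   0.  ]
shift tool axes [   1.34 -367.75 -476.83] dist 602.1710646720837
rotvec tool [3.06 0.   0.  ]
shift tool axes [   1.34 -367.75 -476.83] dist 602.1710646720837
rotvec tool [-0.09 -0.    0.  ]
```

Run:
```python
from h import *
s=sense()
inc(s,[310,-180,330])
inc(s,[455,34,300])
```

```text
shift tool axes [ -98.85 -230.88 -205.03] dist 324.21683552379363
shift tool axes [ -68.68 -363.65 -426.81] dist 564.9090709696367
```

{"api": "jog_arm", "payload": {"increments": [{"x": -50, "hand": 22}, {"x": -49, "y": -20, "z": -18}, {"y": -44, "z": -40}, {"y": -44, "z": -40}, {"y": -44, "z": -40}], "force": 30}}

```text
schema error: expected keys rx, ry, rz, x, y, z, hand
```

{"api": "jog_arm", "payload": {"increments": [{"y": -44, "z": -40}, {"y": -35, "z": -30}, {"y": -30, "z": -45}, {"y": -30, "z": -45}, {"y": -30, "z": -45}]}}

```text
schema error: expected keys rx, ry, rz, x, y, z, hand
```

{"api": "jog_arm", "payload": {"increments": [{"y": -25, "z": -45, "x": 15}, {"y": -18, "z": -39, "x": 15}, {"rx": -0.18}, {"rx": -0.18}, {"rx": -0.18}]}}

```text
schema error: expected keys rx, ry, rz, x, y, z, hand
```

{"api": "jog_arm", "payload": {"increments": [{"rx": -0.18}, {"rx": -0.18}, {"rx": -0.18}, {"rx": -0.18}, {"rx": -0.18}]}}

```text
schema error: expected keys rx, ry, rz, x, y, z, hand
```

Run:
```python
from h import *
s=sense();print(s['time_s'],s['joints'],s['eef_pos'],s['grip_width'],s['force'])
inc(s,[498.6,58.9,200],down(sx))
for n in("wrist","top"):
    cv2.imwrite(f"pics/{n}1.png",capture(n)[:,:,::-1])
```

```text
0.15 [-1.36  0.31  1.5   0.    1.33 -0.22] [ 221.57 -475.76  230.9 ] 0.9990635670507609 [ 0.04  0.34 -0.36]
shift tool axes [  31.34 -367.73 -476.82] dist 602.9624900440102
rotvec tool [-1.66 -0.    0.  ]
```

View pics/wrist1.png

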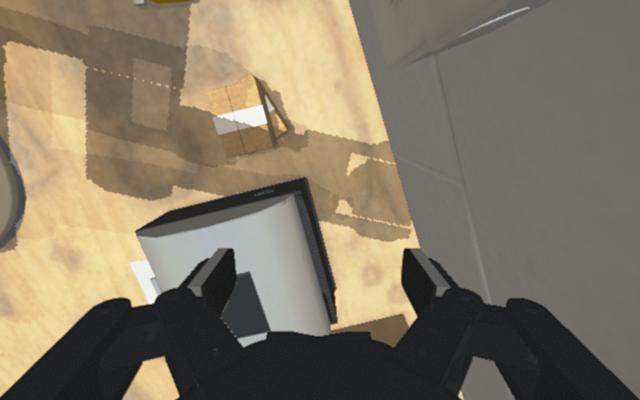

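All seven keys are needed in each row; nothing has moved. Sending again.

{"api": "jog_arm", "payload": {"increments": [{"rx": 0, "ry": 0, "rz": 0, "x": -50, "y": 0, "z": 0, "hand": 22}, {"rx": 0, "ry": 0, "rz": 0, "x": -49, "y": -20, "z": -18, "hand": 22}, {"rx": 0, "ry": 0, "rz": 0, "x": 0, "y": -44, "z": -40, "hand": 22}, {"rx": 0, "ry": 0, "rz": 0, "x": 0, "y": -44, "z": -40, "hand": 22}, {"rx": 0, "ry": 0, "rz": 0, "x": 0, "y": -44, "z": -40, "hand": 22}], "force": 30}}

```text
time_s: 0.88
eef_pos: [282.7, -278.1, 330.3]
ee_rot: [0.153, 0.691, 0.153, -0.69]
force: [1.1, -0.2, 0.6]
grip_width: 0.26
```

{"api": "jog_arm", "payload": {"increments": [{"rx": 0, "ry": 0, "rz": 0, "x": 0, "y": -44, "z": -40, "hand": 22}, {"rx": 0, "ry": 0, "rz": 0, "x": 0, "y": -35, "z": -30, "hand": 22}, {"rx": 0, "ry": 0, "rz": 0, "x": 0, "y": -30, "z": -45, "hand": 22}, {"rx": 0, "ry": 0, "rz": 0, "x": 0, "y": -30, "z": -45, "hand": 22}, {"rx": 0, "ry": 0, "rz": 0, "x": 0, "y": -30, "z": -45, "hand": 22}]}}

```text
time_s: 1.5
eef_pos: [397.6, -38.4, 330.5]
ee_rot: [0.153, 0.691, 0.153, -0.69]
force: [-0.2, -1.0, -0.2]
grip_width: 0.262
```

{"api": "jog_arm", "payload": {"increments": [{"rx": 0, "ry": 0, "rz": 0, "x": 15, "y": -25, "z": -45, "hand": 22}, {"rx": 0, "ry": 0, "rz": 0, "x": 15, "y": -18, "z": -39, "hand": 22}, {"rx": -0.18, "ry": 0, "rz": 0, "x": 0, "y": 0, "z": 0, "hand": 22}, {"rx": -0.18, "ry": 0, "rz": 0, "x": 0, "y": 0, "z": 0, "hand": 22}, {"rx": -0.18, "ry": 0, "rz": 0, "x": 0, "y": 0, "z": 0, "hand": 22}]}}

```text
time_s: 2.12
eef_pos: [455.0, 34.4, 300.2]
ee_rot: [-0.333, -0.623, -0.333, 0.624]
force: [-0.0, -0.6, 0.2]
grip_width: 0.261
```

{"api": "jog_arm", "payload": {"increments": [{"rx": -0.18, "ry": 0, "rz": 0, "x": 0, "y": 0, "z": 0, "hand": 22}, {"rx": -0.18, "ry": 0, "rz": 0, "x": 0, "y": 0, "z": 0, "hand": 22}, {"rx": -0.18, "ry": 0, "rz": 0, "x": 0, "y": 0, "z": 0, "hand": 22}, {"rx": -0.18, "ry": 0, "rz": 0, "x": 0, "y": 0, "z": 0, "hand": 22}, {"rx": -0.18, "ry": 0, "rz": 0, "x": 0, "y": 0, "z": 0, "hand": 22}]}}

```text
time_s: 2.75
eef_pos: [455.0, 34.3, 300.2]
ee_rot: [0.571, 0.417, 0.571, -0.417]
force: [-0.3, 1.3, -0.3]
grip_width: 0.258
```

Run:
```python
from h import *
s=sense();print(s['time_s'],s['joints'],s['eef_pos'],s['grip_width'],s['force'])
inc(s,[498.6,58.9,200],down(sx))
for n in("wrist",):
    cv2.imwrite(f"pics/{n}1.png",capture(n)[:,:,::-1])
```

```text
2.75 [-0.18  0.11  1.56  0.    1.46 -0.49] [454.97  34.31 300.21] 0.2582737800603197 [-0.25  1.27 -0.25]
shift tool axes [100.2   49.08 -10.04] dist 112.02959740368145
rotvec tool [-0.21 -0.    0.  ]
```

View pics/wrist1.png

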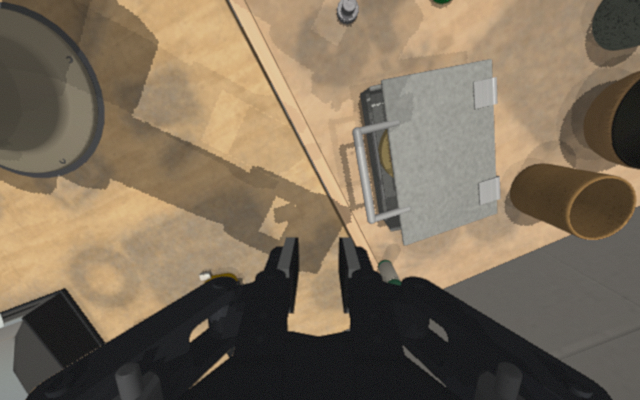

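Run:
```python
from h import *
s=sense()
print(plane('wrist',(359,130),138,s),plane('wrist',(374,221),138,s))
print(proj('wrist',[472.5,101.7,136.7],s),proj('wrist',[524.7,16,139.5],s))
inc(s,[498.6,58.9,200],down(sx))
R,e=tool(s);Rf=R@Rn.from_rotvec([-.21,0,0]).as_matrix()
print(Rf.T@(np.array([498.6,58.9,128])-e))
```

```text
[476.48 106.4  138.  ] [528.57  16.52 138.  ]
[353.76 133.1 ] [370.93 220.86]
shift tool axes [100.22  49.14  -9.71] dist 112.03902417848029
rotvec tool [-0.2 -0.   0. ]
[172.22  50.1    0.76]
```

{"api": "jog_arm", "payload": {"increments": [{"rx": -0.1, "ry": 0, "rz": 0, "x": 0, "y": 0, "z": 0, "hand": 22}, {"rx": -0.105, "ry": 0, "rz": 0, "x": 0, "y": 0, "z": 0, "hand": 22}, {"rx": 0, "ry": 0, "rz": 0, "x": 40, "y": 26, "z": 0, "hand": 22}, {"rx": 0, "ry": 0, "rz": 0, "x": 40, "y": 26, "z": 0, "hand": 22}, {"rx": 0, "ry": 0, "rz": 0, "x": 40, "y": 0, "z": 1, "hand": 22}]}}

```text
time_s: 3.42
eef_pos: [501.6, 59.4, 178.7]
ee_rot: [0.61, 0.358, 0.61, -0.358]
force: [0.2, 0.2, -0.4]
grip_width: 0.253
```

Run:
```python
from h import *
s=sense();print(s['time_s'],s['joints'],s['eef_pos'],s['grip_width'],s['force'])
inc(s,[500.5,60.2,127],down(sx))
cv2.imwrite(f"pics/wrist2.png",capture("wrist")[:,:,::-1])
```

```text
3.425 [-0.11  0.32  1.63  0.    1.19 -0.62] [501.6   59.42 178.66] 0.25305816451455687 [ 0.2   0.18 -0.44]
shift tool axes [51.66 -0.58 -1.21] dist 51.68088335069419
rotvec tool [-0.01 -0.   -0.  ]
```

View pics/wrist2.png

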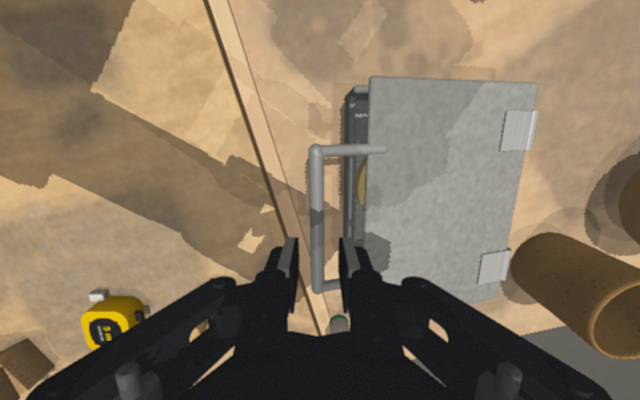

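{"api": "jog_arm", "payload": {"increments": [{"rx": 0, "ry": 0, "rz": 0, "x": 26, "y": 0, "z": 0, "hand": 22}, {"rx": 0, "ry": 0, "rz": 0, "x": 26, "y": 0, "z": 0, "hand": 22}, {"rx": 0, "ry": 0, "rz": 0, "x": 0, "y": 0, "z": 0, "hand": 6}, {"rx": 0, "ry": 0, "rz": 0, "x": 0, "y": 0, "z": 0, "hand": 6}, {"rx": 0, "ry": 0, "rz": 0, "x": 0, "y": 0, "z": 0, "hand": 6}]}}

```text
time_s: 4.1
eef_pos: [501.1, 59.5, 129.5]
ee_rot: [0.61, 0.359, 0.61, -0.358]
force: [2.2, 5.3, -4.5]
grip_width: 0.1
```

Run:
```python
from h import *
s=sense();print(s['time_s'],s['joints'],s['eef_pos'],s['grip_width'],s['force'])
cv2.imwrite(f"pics/wrist3.png",capture("wrist")[:,:,::-1])
cv2.imwrite(f"pics/scene3.png",cv2.resize(capture("scene")[100:300,200:450,::-1],None,fx=3,fy=3))
```

```text
4.1 [-0.12  0.38  1.7   0.    1.07 -0.62] [501.1   59.53 129.48] 0.10008668602564207 [ 2.2   5.26 -4.53]
```

View pics/wrist3.png

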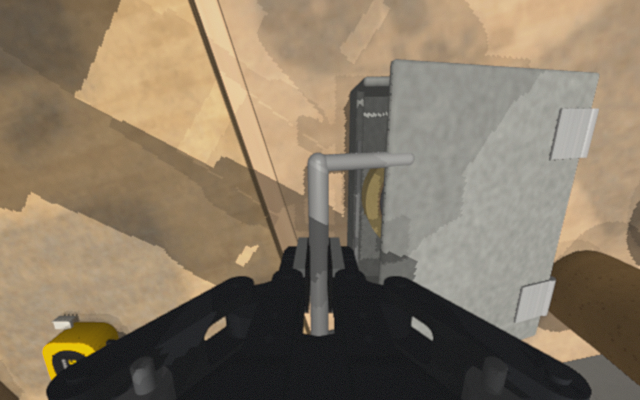

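View pics/scene3.png

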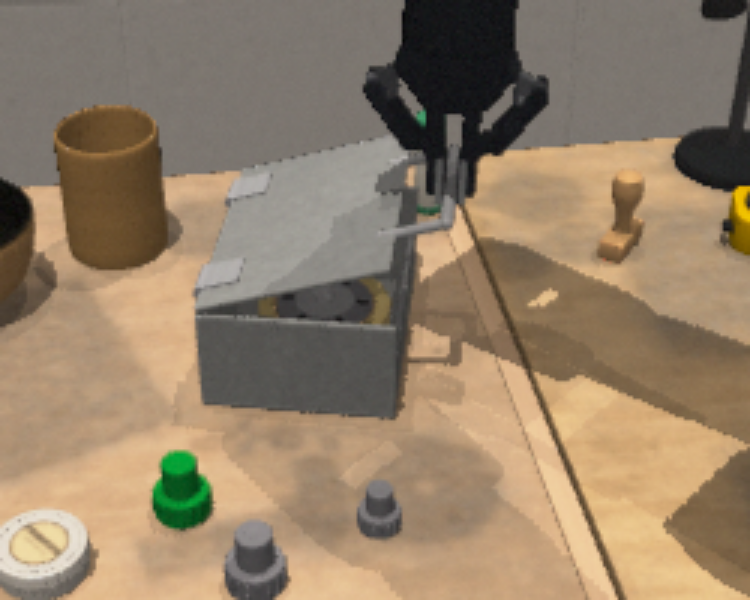

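Run:
```python
from h import *
s=sense();R0,e=tool(s);R0=down(sx)
n=20;th=np.radians(np.linspace(16.8,105,n+1))
til=np.array([max(0,i-8)*0.02 for i in range(n+1)])
P=[];Rs=[]
for t,a in zip(th,til):
    R=R0@Rn.from_rotvec([0,0,a]).as_matrix()
    bar=-sx*180*np.cos(t)+zz*180*np.sin(t)
    P.append(bar+R[:,0]*9);Rs.append(R)
for i in range(n): print(i+1,np.degrees(th[i+1]).round(1),Rs[i].T@(P[i+1]-P[i]),(til[i+1]-til[i]).round(3))
print([e+P[-1]-P[0]])
```

```text
1 21.2 [-13.1    4.51   0.  ] 0.0
2 25.6 [-12.71   5.5    0.  ] 0.0
3 30.0 [-12.25   6.47   0.  ] 0.0
4 34.4 [-11.72   7.39  -0.  ] 0.0
5 38.8 [-11.11   8.27  -0.  ] 0.0
6 43.3 [-10.44   9.1   -0.  ] 0.0
7 47.7 [-9.71  9.87  0.  ] 0.0
8 52.1 [-8.93 10.59  0.  ] 0.0
9 56.5 [-8.09 11.43 -0.  ] 0.02
10 60.9 [-6.96 12.16  0.  ] 0.02
11 65.3 [-5.77 12.77 -0.  ] 0.02
12 69.7 [-4.52 13.27  0.  ] 0.02
13 74.1 [-3.23 13.65 -0.  ] 0.02
14 78.5 [-1.91 13.9   0.  ] 0.02
15 83.0 [-0.58 14.02  0.  ] 0.02
16 87.4 [ 0.77 14.01 -0.  ] 0.02
17 91.8 [ 2.1  13.87  0.  ] 0.02
18 96.2 [ 3.42 13.6   0.  ] 0.02
19 100.6 [ 4.7  13.21 -0.  ] 0.02
20 105.0 [ 5.94 12.69  0.  ] 0.02
[array([692.74, 169.75, 251.59])]
```

{"api": "jog_arm", "payload": {"increments": [{"rx": 0, "ry": 0, "rz": 0, "x": -13.1, "y": 4.5, "z": 0, "hand": 6}, {"rx": 0, "ry": 0, "rz": 0, "x": -12.7, "y": 5.5, "z": 0, "hand": 6}, {"rx": 0, "ry": 0, "rz": 0, "x": -12.3, "y": 6.5, "z": 0, "hand": 6}, {"rx": 0, "ry": 0, "rz": 0, "x": -11.7, "y": 7.4, "z": 0, "hand": 6}, {"rx": 0, "ry": 0, "rz": 0, "x": -11.1, "y": 8.3, "z": 0, "hand": 6}]}}

```text
time_s: 4.82
eef_pos: [529.3, 75.6, 190.3]
ee_rot: [0.61, 0.359, 0.61, -0.357]
force: [5.4, 6.1, -9.7]
grip_width: 0.103
```

{"api": "jog_arm", "payload": {"increments": [{"rx": 0, "ry": 0, "rz": 0, "x": -10.4, "y": 9.1, "z": 0, "hand": 6}, {"rx": 0, "ry": 0, "rz": 0, "x": -9.7, "y": 9.9, "z": 0, "hand": 6}, {"rx": 0, "ry": 0, "rz": 0, "x": -8.9, "y": 10.6, "z": 0, "hand": 6}, {"rx": 0, "ry": 0, "rz": 0.02, "x": -8.1, "y": 11.4, "z": 0, "hand": 6}, {"rx": 0, "ry": 0, "rz": 0.02, "x": -7, "y": 12.2, "z": 0, "hand": 6}]}}

```text
time_s: 5.45
eef_pos: [574.7, 101.3, 235.0]
ee_rot: [0.616, 0.37, 0.603, -0.345]
force: [-5.5, 3.9, -0.6]
grip_width: 0.104
```

{"api": "jog_arm", "payload": {"increments": [{"rx": 0, "ry": 0, "rz": 0.02, "x": -5.8, "y": 12.8, "z": 0, "hand": 6}, {"rx": 0, "ry": 0, "rz": 0.02, "x": -4.5, "y": 13.3, "z": 0, "hand": 6}, {"rx": 0, "ry": 0, "rz": 0.02, "x": -3.2, "y": 13.6, "z": 0, "hand": 6}, {"rx": 0, "ry": 0, "rz": 0.02, "x": -1.9, "y": 13.9, "z": 0, "hand": 6}, {"rx": 0, "ry": 0, "rz": 0.02, "x": -0.6, "y": 14, "z": 0, "hand": 6}]}}

```text
time_s: 6.08
eef_pos: [632.9, 133.7, 257.3]
ee_rot: [0.633, 0.4, 0.583, -0.314]
force: [-3.3, 1.4, 2.8]
grip_width: 0.101
```

Run:
```python
from h import *
s=sense();print(s['time_s'],s['joints'],s['eef_pos'],s['grip_width'],s['force'])
cv2.imwrite(f"pics/scene4.png",cv2.resize(capture("scene")[50:300,200:450,::-1],None,fx=2.4,fy=2.4))
```

```text
6.075 [-0.    0.5   1.17  0.07  1.35 -0.52] [632.92 133.67 257.31] 0.10061432833383051 [-3.29  1.41  2.8 ]
```

View pics/scene4.png

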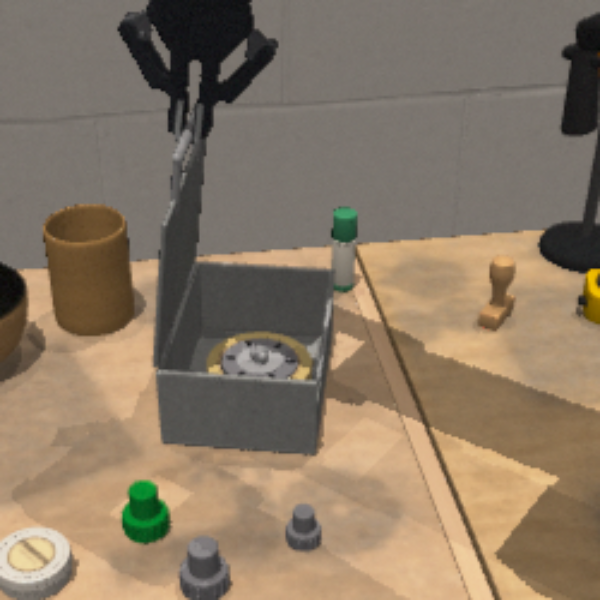

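{"api": "jog_arm", "payload": {"increments": [{"rx": 0, "ry": 0, "rz": 0.02, "x": 0.8, "y": 14, "z": 0, "hand": 6}, {"rx": 0, "ry": 0, "rz": 0.02, "x": 2.1, "y": 13.9, "z": 0, "hand": 6}, {"rx": 0, "ry": 0, "rz": 0.02, "x": 3.4, "y": 13.6, "z": 0, "hand": 6}, {"rx": 0, "ry": 0, "rz": 0.02, "x": 4.7, "y": 13.2, "z": 0, "hand": 6}, {"rx": 0, "ry": 0, "rz": 0.02, "x": 5.9, "y": 12.7, "z": 0, "hand": 6}]}}

```text
time_s: 6.75
eef_pos: [693.8, 167.5, 252.3]
ee_rot: [0.648, 0.429, 0.563, -0.282]
force: [-4.2, 2.8, -0.7]
grip_width: 0.1
```

Run:
```python
from h import *
s=sense();print(s['time_s'],s['joints'],s['eef_pos'],s['grip_width'],s['force'])
R,e=tool(s);b=e-9*R[:,0];d=b-np.array([650,145,86]);print(b,d@sx,d@sy,d[2],np.degrees(np.arctan2(d[2],-d@sx)))
im=capture("scene")
cv2.imwrite(f"pics/scene5.png",cv2.resize(im[50:300,200:450,::-1],None,fx=2.4,fy=2.4))
cv2.imwrite(f"pics/top5.png",cv2.resize(capture("top")[80:280,200:450,::-1],None,fx=3,fy=3,interpolation=cv2.INTER_CUBIC))
```

```text
6.75 [ 0.03  0.61  1.02  0.11  1.3  -0.5 ] [693.81 167.47 252.29] 0.0999371066316881 [-4.23  2.79 -0.72]
[691.93 166.42 261.03] 47.02304655831387 -2.3358765513092132 175.02558706847464 105.03819665103993
```

View pics/scene5.png

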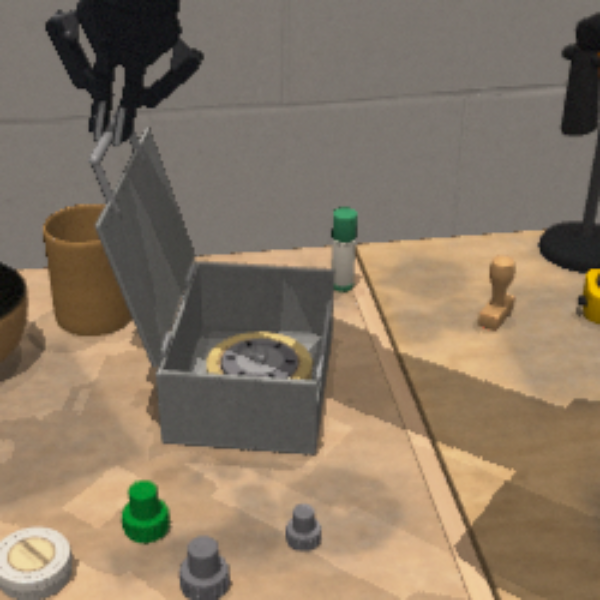

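View pics/top5.png

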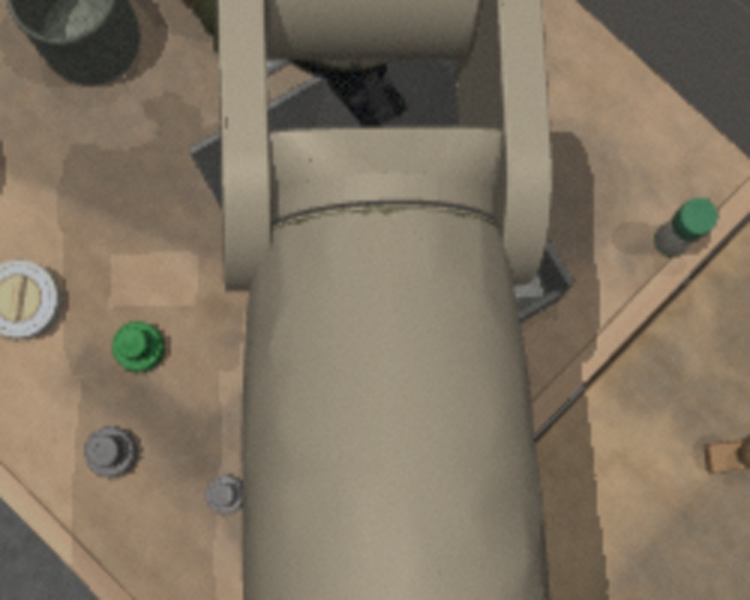

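{"api": "jog_arm", "payload": {"increments": [{"rx": 0, "ry": 0, "rz": 0, "x": 0, "y": 0, "z": 0, "hand": 24}, {"rx": 0, "ry": 0, "rz": 0, "x": 0, "y": 0, "z": 0, "hand": 24}, {"rx": 0, "ry": 0, "rz": 0, "x": -20, "y": 0, "z": 0, "hand": 24}, {"rx": 0, "ry": 0, "rz": 0, "x": -35, "y": 0, "z": 0, "hand": 24}, {"rx": 0, "ry": 0, "rz": 0, "x": -20, "y": -40, "z": 0, "hand": 24}]}}

```text
time_s: 7.48
eef_pos: [645.0, 138.6, 315.4]
ee_rot: [0.649, 0.428, 0.562, -0.281]
force: [0.5, -0.9, -0.5]
grip_width: 0.279
```

Run:
```python
from h import *
s=sense();print(s['time_s'],s['joints'],s['eef_pos'],s['grip_width'],s['force'])
im=capture("scene")
cv2.imwrite(f"pics/scene6.png",cv2.resize(im[50:300,200:450,::-1],None,fx=2.4,fy=2.4))
cv2.imwrite(f"pics/wrist6.png",capture("wrist")[:,:,::-1])
H=np.array([650,145,86])
for a in (95,100,105,110):
    t=np.radians(a);b=H-sx*180*np.cos(t)+zz*180*np.sin(t)
    print(a,[(proj('scene',b+k*sy)-[200,50])*2.4 for k in(50,-50)])
inc(s,[460.5,337.5,200],down(sx))
```

```text
7.475 [-0.01  0.45  1.1   0.12  1.38 -0.53] [645.03 138.65 315.4 ] 0.27856851034361524 [ 0.51 -0.88 -0.53]
95 [array([131.8 , 153.28]), array([156.6 , 104.15])]
100 [array([113.22, 154.65]), array([139.47, 105.55])]
105 [array([ 95.2 , 157.55]), array([122.83, 108.38])]
110 [array([ 77.91, 161.92]), array([106.82, 112.6 ])]
shift tool axes [  96.13  -89.67 -263.88] dist 294.80884008282766
rotvec tool [-0.01  0.   -0.24]
```

View pics/scene6.png

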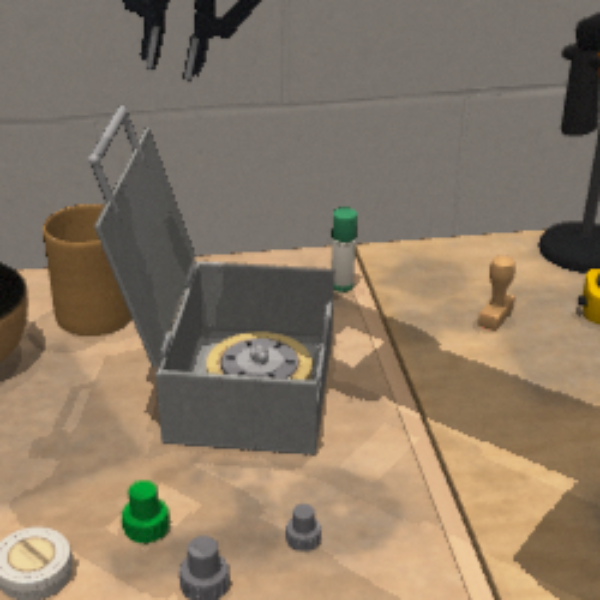

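View pics/wrist6.png

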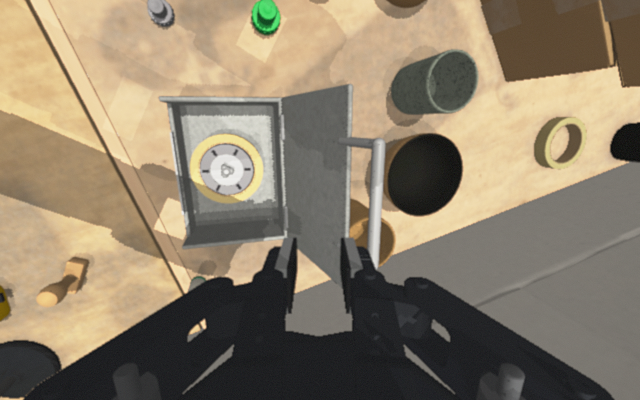

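{"api": "jog_arm", "payload": {"increments": [{"rx": -0.01, "ry": 0, "rz": -0.12, "x": 0, "y": 0, "z": 0, "hand": 50}, {"rx": 0, "ry": 0, "rz": -0.12, "x": 0, "y": 0, "z": 0, "hand": 50}, {"rx": 0, "ry": 0, "rz": 0, "x": 0, "y": -20, "z": -44, "hand": 50}, {"rx": 0, "ry": 0, "rz": 0, "x": 0, "y": -20, "z": -44, "hand": 50}, {"rx": 0, "ry": 0, "rz": 0, "x": 20, "y": -21, "z": -44, "hand": 50}]}}

```text
time_s: 8.2
eef_pos: [525.5, 224.0, 294.1]
ee_rot: [0.613, 0.355, 0.61, -0.355]
force: [0.1, 1.7, -0.8]
grip_width: 0.587
```

{"api": "jog_arm", "payload": {"increments": [{"rx": 0, "ry": 0, "rz": 0, "x": 20, "y": 0, "z": -44, "hand": 50}, {"rx": 0, "ry": 0, "rz": 0, "x": 30, "y": 0, "z": -44, "hand": 50}, {"rx": 0, "ry": 0, "rz": 0, "x": 30, "y": 0, "z": -44, "hand": 50}, {"rx": 0, "ry": 0, "rz": 0, "x": 30, "y": 0, "z": 0, "hand": 50}, {"rx": 0, "ry": 0, "rz": 0, "x": 0, "y": 0, "z": 0, "hand": 50}]}}

```text
time_s: 8.82
eef_pos: [459.8, 337.5, 181.5]
ee_rot: [0.612, 0.353, 0.612, -0.356]
force: [0.6, 0.4, 0.3]
grip_width: 0.586
```

Run:
```python
from h import *
s=sense();print(s['time_s'],s['joints'],s['eef_pos'],s['grip_width'],s['force'])
np.save('s7.npy',s,allow_pickle=True)
for n in("wrist","top","scene"):
    cv2.imwrite(f"pics/{n}7.png",capture(n)[:,:,::-1])
t=cv2.imread("pics/top7.png")
cv2.imwrite("pics/top7z.png",cv2.resize(t[110:260,200:400],None,fx=4,fy=4,interpolation=cv2.INTER_CUBIC))
t=cv2.imread("pics/scene7.png")
cv2.imwrite("pics/scene7z.png",cv2.resize(t[160:310,230:360],None,fx=4,fy=4,interpolation=cv2.INTER_CUBIC))
inc(s,[460.5,337.5,120],down(sx))
```

```text
8.825 [ 0.43  0.46  1.43 -0.    1.26 -0.09] [459.78 337.46 181.54] 0.5862741513890374 [0.6  0.42 0.34]
shift tool axes [61.53  0.9   0.21] dist 61.54022485993406
rotvec tool [-0.  0.  0.]
```

View pics/wrist7.png

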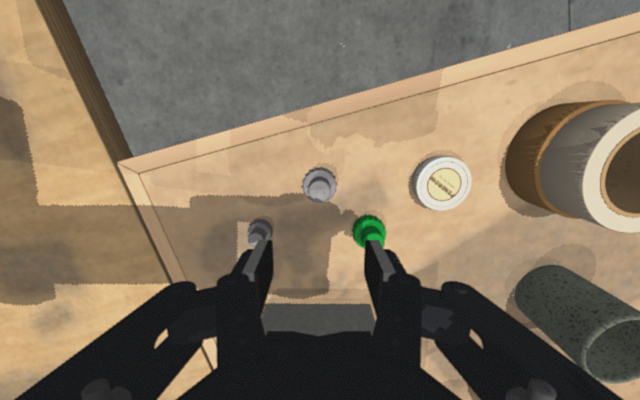

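View pics/top7z.png

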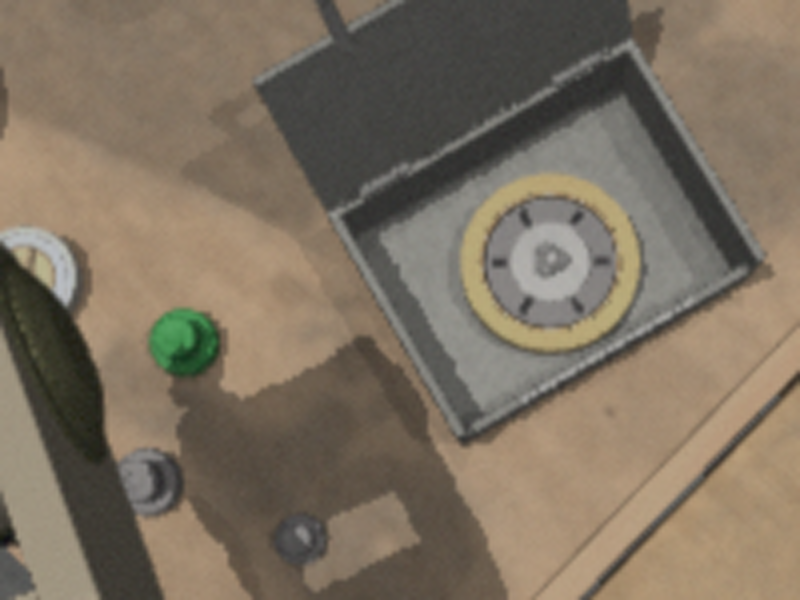

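View pics/scene7z.png

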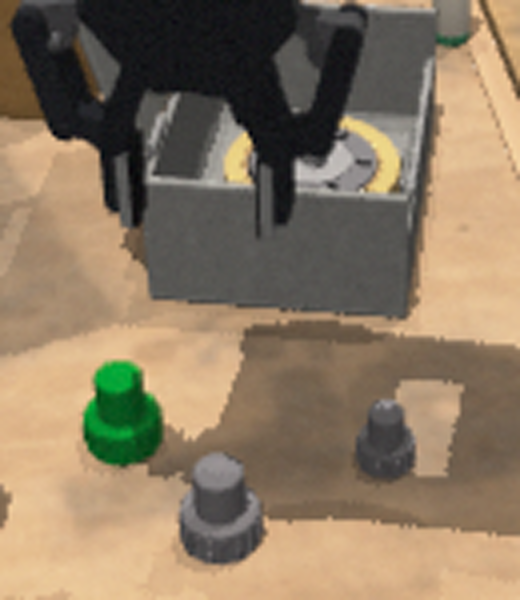

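Run:
```python
from h import *
s=np.load('s7.npy',allow_pickle=True).item()
t=cv2.imread("pics/top7.png");hsv=cv2.cvtColor(t,cv2.COLOR_BGR2HSV)
c=hsv[178,312+9]; 
crop=t[150:202,312:364];h=hsv[150:202,312:364]
m=((h[:,:,1]>70)&(h[:,:,2]>110)).astype(np.uint8)
cn=max(cv2.findContours(m,cv2.RETR_EXTERNAL,cv2.CHAIN_APPROX_NONE)[0],key=cv2.contourArea)
(cx,cy),ax,an=cv2.fitEllipse(cv2.convexHull(cn));print('tape',cx+312,cy+150,ax)
p=plane('top',(cx+312,cy+150),31);print(p, 'dia',plane('top',(cx+312+ax[0]/2,cy+150),31)-plane('top',(cx+312-ax[0]/2,cy+150),31))
tz=lambda x,y:(200+(x+.5)/4-.5,110+(y+.5)/4-.5)
print('hubdisc',plane('top',tz(550,261),33),'tip',plane('top',tz(549,259),48.5))
print('from hinge',np.array([650,145,86])-79*sx)
# cap from wrist
print('cap wrist knob',plane('wrist',(320,187),44,s),'green',plane('wrist',(372,236),44,s))
print(proj('wrist',[460.5,337.5,44],s))
w=cv2.imread("pics/wrist7.png")
cv2.imwrite("pics/wrist7z.png",cv2.resize(w[140:260,230:430],None,fx=4,fy=4,interpolation=cv2.INTER_CUBIC))
```

```text
tape 337.0800533294678 175.38660621643066 (44.14748001098633, 44.46282958984375)
[579.47 106.43  31.  ] dia [ -1.48 -99.8    0.  ]
hubdisc [580.32 106.37  33.  ] tip [578.95 107.37  48.5 ]
from hinge [581.52 105.62  86.  ]
cap wrist knob [458.05 342.97  44.  ] green [533.52 323.97  44.  ]
[319.41 192.66]
```

View pics/wrist7z.png

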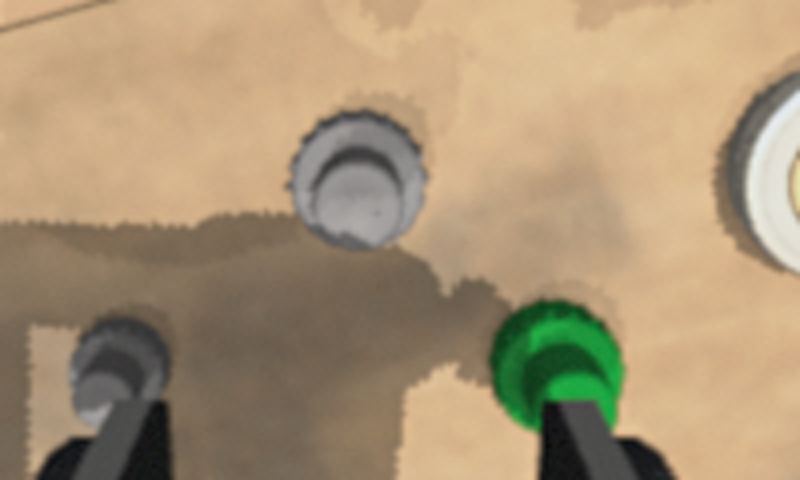

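{"api": "jog_arm", "payload": {"increments": [{"rx": 0, "ry": 0, "rz": 0, "x": 50, "y": 0.7, "z": -0.7, "hand": 50}, {"rx": 0, "ry": 0, "rz": 0, "x": 50, "y": 0, "z": 0, "hand": 50}, {"rx": 0, "ry": 0, "rz": 0, "x": 30, "y": 0, "z": 0, "hand": 50}, {"rx": 0, "ry": 0, "rz": 0, "x": 15, "y": 0, "z": 0, "hand": 50}, {"rx": 0, "ry": 0, "rz": 0, "x": 13, "y": 0, "z": 0, "hand": 50}]}}

```text
time_s: 9.6
eef_pos: [462.0, 338.6, 26.0]
ee_rot: [0.613, 0.355, 0.611, -0.354]
force: [0.3, 0.2, 0.5]
grip_width: 0.586
```

Run:
```python
from h import *
s=sense();print(s['time_s'],s['eef_pos'],s['grip_width'],s['force'])
for n in("wrist","scene"):
    cv2.imwrite(f"pics/{n}8.png",capture(n)[:,:,::-1])
t=cv2.imread("pics/scene8.png")
cv2.imwrite("pics/scene8z.png",cv2.resize(t[220:320,230:360],None,fx=5,fy=5,interpolation=cv2.INTER_CUBIC))
```

```text
9.6 [461.95 338.65  25.97] 0.5864149492821376 [0.34 0.22 0.51]
```

View pics/wrist8.png

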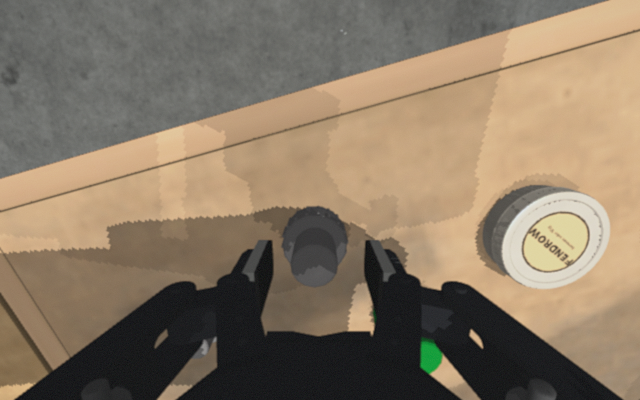

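View pics/scene8z.png

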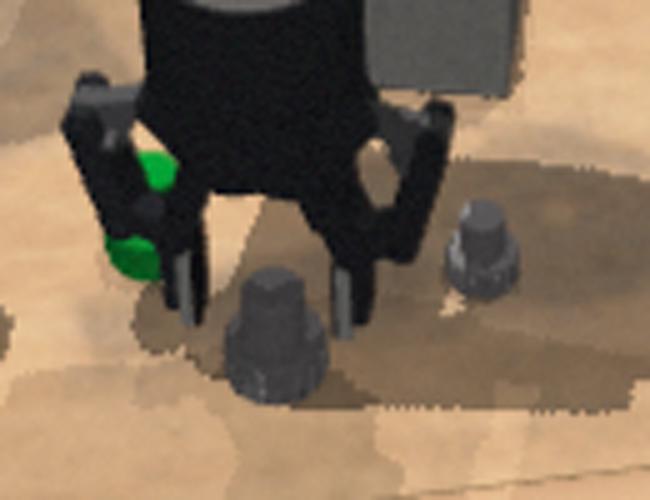

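Run:
```python
from h import *
s=sense();print(s['eef_pos'],s['time_s'])
R,e=tool(s)
print(proj('wrist',[e[0],e[1],44],s),plane('wrist',(315.5,267),44,s), R.T@(plane('wrist',(315.5,267),44,s)-e))
w=cv2.imread("pics/wrist8.png")
cv2.imwrite("pics/wrist8z.png",cv2.resize(w[180:310,230:410],None,fx=4,fy=4,interpolation=cv2.INTER_CUBIC))
```

```text
[461.03 338.33  25.06] 9.7
[318.34 269.9 ] [459.03 339.02  44.  ] [-18.94  -1.4   -1.55]
```

View pics/wrist8z.png

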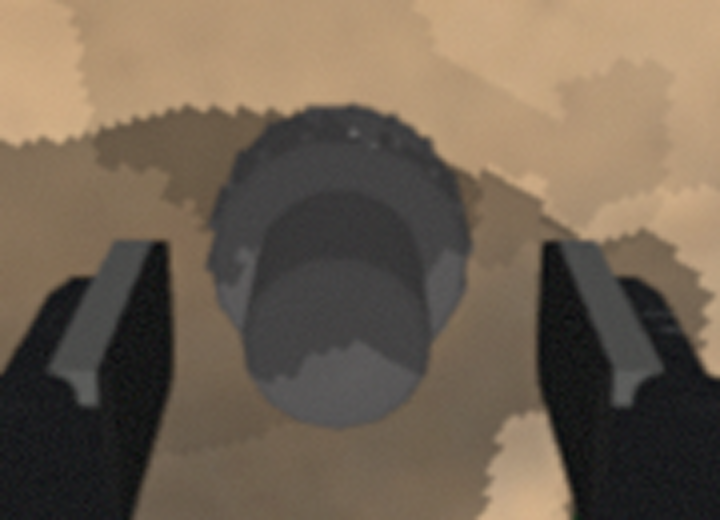

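{"api": "jog_arm", "payload": {"increments": [{"rx": 0, "ry": 0, "rz": 0, "x": 1.5, "y": -1.2, "z": -1.4, "hand": 50}, {"rx": 0, "ry": 0, "rz": 0, "x": 0, "y": 0, "z": 0, "hand": 12}, {"rx": 0, "ry": 0, "rz": 0, "x": 0, "y": 0, "z": 0, "hand": 12}, {"rx": 0, "ry": 0, "rz": 0, "x": 0, "y": 0, "z": 0, "hand": 12}, {"rx": 0, "ry": 0, "rz": 0, "x": 0, "y": 0, "z": 0, "hand": 12}], "force": 80}}

```text
time_s: 10.32
eef_pos: [459.5, 339.3, 24.7]
ee_rot: [0.613, 0.355, 0.611, -0.355]
force: [-2.7, -0.7, 5.4]
grip_width: 0.253
```

Run:
```python
from h import *
s=sense();print(s['time_s'],s['eef_pos'],s['grip_width'],s['force'])
for n in("wrist","scene"):
    cv2.imwrite(f"pics/{n}9.png",capture(n)[:,:,::-1])
t=cv2.imread("pics/scene9.png")
cv2.imwrite("pics/scene9z.png",cv2.resize(t[220:320,230:360],None,fx=5,fy=5,interpolation=cv2.INTER_CUBIC))
```

```text
10.325 [459.5  339.29  24.69] 0.2532685035941345 [-2.65 -0.7   5.45]
```

View pics/scene9z.png

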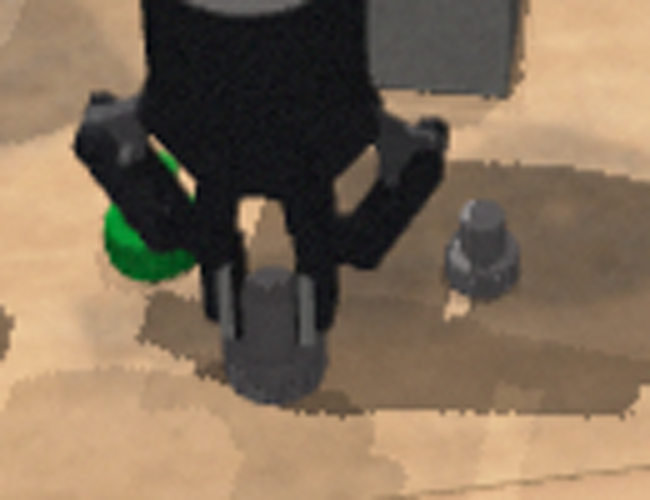

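{"api": "jog_arm", "payload": {"increments": [{"rx": 0, "ry": 0, "rz": 0, "x": -20, "y": 0, "z": 0, "hand": 12}, {"rx": 0, "ry": 0, "rz": 0, "x": -40, "y": 0, "z": 0, "hand": 12}, {"rx": 0, "ry": 0, "rz": 0, "x": -45, "y": 0, "z": 0, "hand": 12}, {"rx": 0, "ry": 0, "rz": 0, "x": -30, "y": 0, "z": 20, "hand": 12}, {"rx": 0, "ry": 0, "rz": 0, "x": 0, "y": 0, "z": 40, "hand": 12}]}}

```text
time_s: 11.05
eef_pos: [489.7, 287.7, 161.7]
ee_rot: [0.614, 0.355, 0.61, -0.353]
force: [0.1, 0.5, -1.4]
grip_width: 0.251
```

{"api": "jog_arm", "payload": {"increments": [{"rx": 0, "ry": 0, "rz": 0, "x": 0, "y": -4, "z": 45, "hand": 12}, {"rx": 0, "ry": 0, "rz": 0, "x": 0, "y": -4, "z": 45, "hand": 12}, {"rx": 0, "ry": 0, "rz": 0, "x": 0, "y": -4, "z": 45, "hand": 12}, {"rx": 0, "ry": 0, "rz": 0, "x": 0, "y": 0, "z": 40, "hand": 12}, {"rx": 0, "ry": 0, "rz": 0, "x": 0, "y": 0, "z": 26.4, "hand": 12}]}}

```text
time_s: 11.68
eef_pos: [579.2, 104.7, 159.3]
ee_rot: [0.612, 0.355, 0.611, -0.355]
force: [0.0, 0.9, -0.8]
grip_width: 0.25
```

{"api": "jog_arm", "payload": {"increments": [{"rx": 0, "ry": 0, "rz": 0, "x": 25, "y": 0, "z": 0, "hand": 12}, {"rx": 0, "ry": 0, "rz": 0, "x": 20, "y": 0, "z": 0, "hand": 12}, {"rx": 0, "ry": 0, "rz": 0, "x": 0, "y": 0, "z": 0, "hand": 12}]}}

```text
time_s: 12.05
eef_pos: [577.8, 106.3, 113.1]
ee_rot: [0.611, 0.354, 0.612, -0.356]
force: [0.2, -0.5, -0.3]
grip_width: 0.251
```

Run:
```python
from h import *
s=sense();print(s['time_s'],s['eef_pos'],s['grip_width'],s['force'])
np.save('s10.npy',s,allow_pickle=True)
for n in("wrist","scene","top"):
    cv2.imwrite(f"pics/{n}10.png",capture(n)[:,:,::-1])
t=cv2.imread("pics/scene10.png")
cv2.imwrite("pics/scene10z.png",cv2.resize(t[100:250,230:390],None,fx=4,fy=4,interpolation=cv2.INTER_CUBIC))
inc(s,[579.5,106.8,125],down(sx))
```

```text
12.05 [577.81 106.31 113.15] 0.25078026624229866 [ 0.21 -0.5  -0.28]
shift tool axes [-11.86   1.69   0.42] dist 11.983206907518364
rotvec tool [-0.  0.  0.]
```

View pics/scene10z.png

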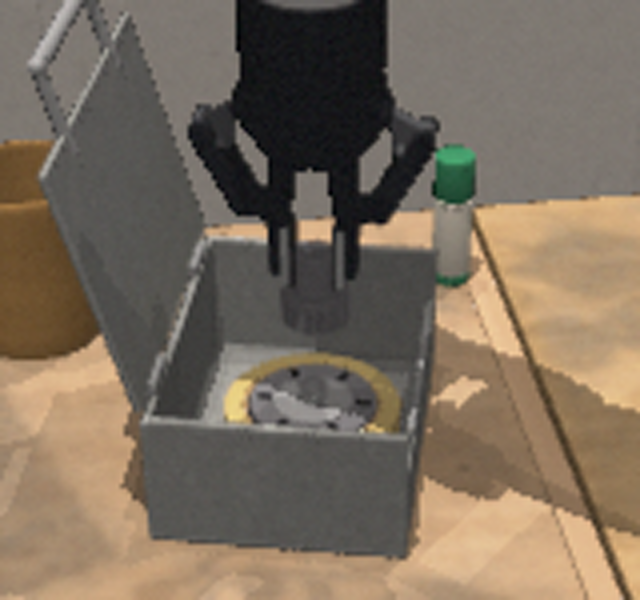

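View pics/wrist10.png

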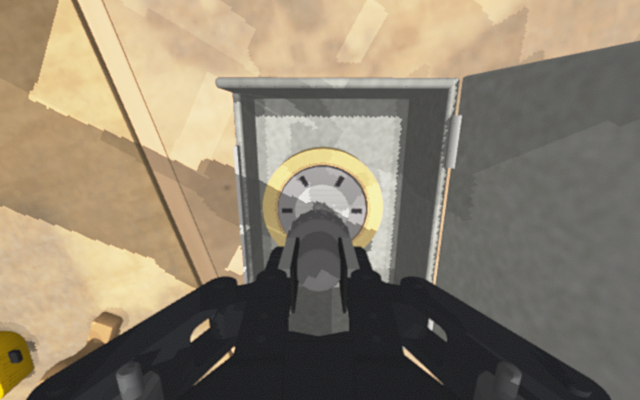

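Run:
```python
from h import *
s=np.load('s10.npy',allow_pickle=True).item();R,e=tool(s)
w=cv2.imread("pics/wrist10.png");h=cv2.cvtColor(w,cv2.COLOR_BGR2HSV)
m=((h[:,:,1]>75)&(h[:,:,2]>120)).astype(np.uint8);m[:140]=0;m[255:]=0;m[:,:255]=0;m[:,390:]=0
cn=max(cv2.findContours(m,cv2.RETR_EXTERNAL,cv2.CHAIN_APPROX_NONE)[0],key=cv2.contourArea)[:,0]
# outer boundary pts -> world plane z=31, fit circle
P=np.array([plane('wrist',p,31,s)[:2] for p in cn.astype(float)])
from scipy.optimize import least_squares
c0=np.array([579.5,106.5])
r=np.linalg.norm(P-c0,axis=1);Q=P[r>45]
f=least_squares(lambda v:np.linalg.norm(Q-v[:2],axis=1)-51.5,c0,loss='soft_l1');print('tape wrist',f.x,len(Q),np.abs(f.fun).mean())
print('slot mid',plane('wrist',(324,211),33,s),'TCP',e)
print('cap top via wrist', )
for n,p in (('cap axis top predicted',[e[0],e[1],e[2]-24.7+44]),):
    print(n,proj('wrist',p,s))
sz=lambda x,y:(230+(x+.5)/4-.5,100+(y+.5)/4-.5)
print('scene tip pred for spindle',(proj('scene',[579.5,106.8,48.5])-[230,100])*4,'mouth pred',(proj('scene',[e[0],e[1],e[2]-24.7])-[230,100])*4,'shoulder',(proj('scene',[e[0],e[1],e[2]-4.7])-[230,100])*4)
cv2.imwrite("pics/w10z.png",cv2.resize(w[140:300,240:400],None,fx=3.7,fy=3.7,interpolation=cv2.INTER_CUBIC))
t=cv2.imread("pics/scene10.png")
cv2.imwrite("pics/s10z.png",cv2.resize(t[155:210,280:340],None,fx=10,fy=10,interpolation=cv2.INTER_CUBIC))
```

```text
tape wrist [580.39 106.28] 266 2.0064793108917756
slot mid [582.54 107.28  33.  ] TCP [577.81 106.31 113.15]
cap top via wrist
cap axis top predicted [318.26 270.23]
scene tip pred for spindle [312.03 375.5 ] mouth pred [314.24 317.74] shoulder [313.89 287.51]
```

View pics/w10z.png

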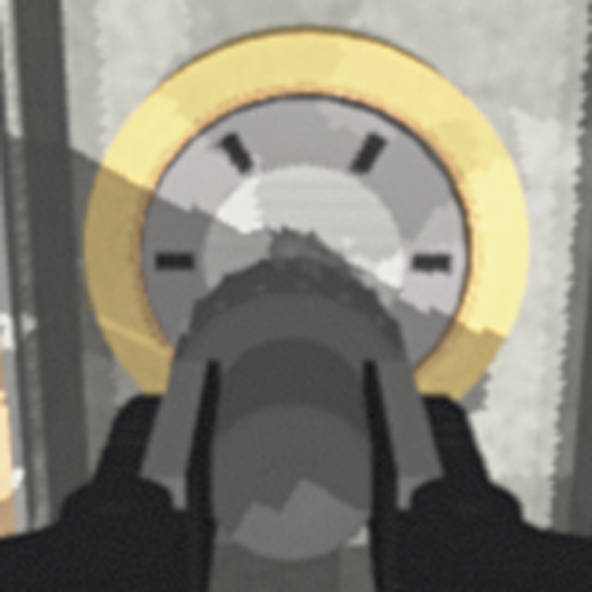

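View pics/s10z.png

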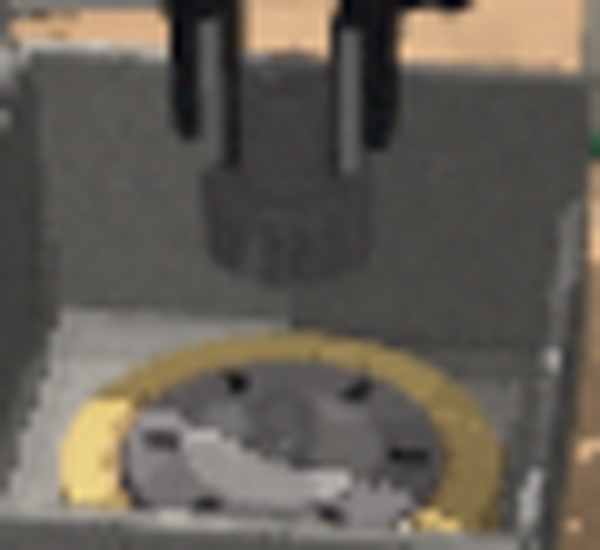

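{"api": "jog_arm", "payload": {"increments": [{"rx": 0, "ry": 0, "rz": 0, "x": 15, "y": 2.2, "z": 0.5, "hand": 12}, {"rx": 0, "ry": 0, "rz": 0, "x": 15, "y": 0, "z": 0, "hand": 12}, {"rx": 0, "ry": 0, "rz": 0, "x": 6, "y": 0, "z": 0, "hand": 12}, {"rx": 0, "ry": 0, "rz": 0, "x": 0, "y": 0, "z": 0, "hand": 12}]}}

```text
time_s: 12.7
eef_pos: [580.5, 106.9, 77.6]
ee_rot: [0.612, 0.354, 0.611, -0.355]
force: [1.2, 0.7, -0.1]
grip_width: 0.249
```

Run:
```python
from h import *
s=sense();print(s['time_s'],s['eef_pos'],s['grip_width'],s['force'])
t=capture("scene")[:,:,::-1]
cv2.imwrite("pics/s11z.png",cv2.resize(t[155:210,280:340],None,fx=10,fy=10,interpolation=cv2.INTER_CUBIC))
t=capture("wrist")[:,:,::-1]
cv2.imwrite("pics/w11z.png",cv2.resize(t[140:300,240:400],None,fx=3.7,fy=3.7,interpolation=cv2.INTER_CUBIC))
```

```text
12.7 [580.48 106.94  77.62] 0.2492977410294828 [ 1.15  0.72 -0.07]
```

View pics/s11z.png

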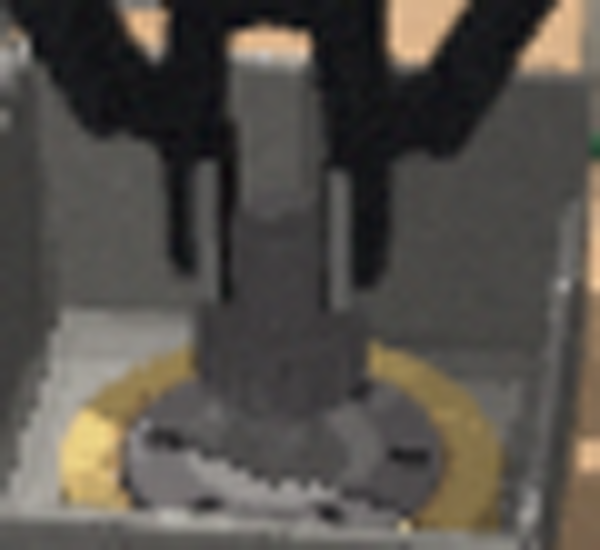

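View pics/w11z.png

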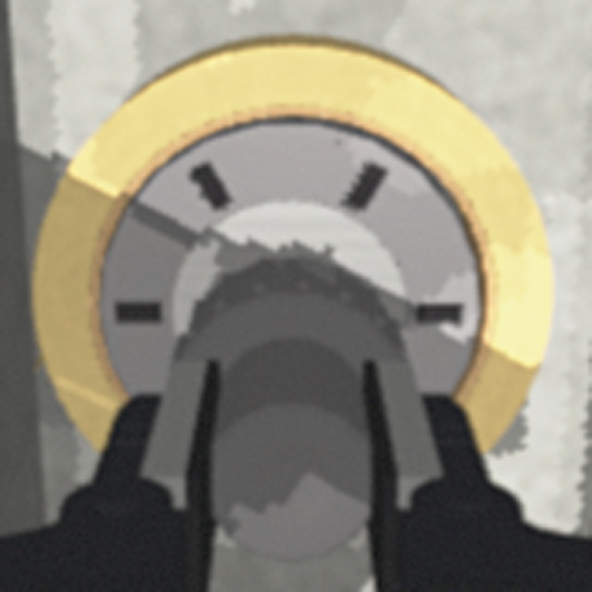

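Run:
```python
from h import *
s=sense();R,e=tool(s)
print((proj('wrist',[e[0],e[1],33],s)-[240,140])*3.7, R.T@(plane('wrist',(290.5/3.7+240,313/3.7+140),33,s)-e))
```

```text
[289.54 309.97] [45.49  0.16  0.53]
```

{"api": "jog_arm", "payload": {"increments": [{"rx": 0, "ry": 0, "rz": 0, "x": 4, "y": 0, "z": 0.3, "hand": 12}, {"rx": 0, "ry": 0, "rz": 0, "x": 4, "y": 0, "z": 0, "hand": 12}, {"rx": 0, "ry": 0, "rz": 0, "x": 0, "y": 0, "z": 0, "hand": 12}], "force": 110}}

```text
time_s: 13.18
eef_pos: [580.6, 106.7, 69.8]
ee_rot: [0.612, 0.354, 0.611, -0.355]
force: [0.5, -0.2, 0.5]
grip_width: 0.237
```

{"api": "jog_arm", "payload": {"increments": [{"rx": 0, "ry": 0, "rz": 0, "x": 2, "y": 0, "z": 0, "hand": 12}, {"rx": 0, "ry": 0, "rz": 0, "x": 0, "y": 0, "z": 0, "hand": 12}]}}

```text
time_s: 13.42
eef_pos: [581.0, 106.8, 68.5]
ee_rot: [0.612, 0.355, 0.611, -0.355]
force: [-1.5, 0.6, 1.9]
grip_width: 0.237
```

{"api": "jog_arm", "payload": {"increments": [{"rx": 0, "ry": 0, "rz": 0, "x": 2, "y": 0, "z": 0, "hand": 12}, {"rx": 0, "ry": 0, "rz": 0, "x": 0, "y": 0, "z": 0, "hand": 12}]}}

```text
time_s: 13.68
eef_pos: [581.2, 106.8, 67.1]
ee_rot: [0.613, 0.355, 0.611, -0.355]
force: [-2.0, 0.5, 7.5]
grip_width: 0.238
```

{"api": "jog_arm", "payload": {"increments": [{"rx": 0, "ry": 0, "rz": 0, "x": 1.5, "y": 0, "z": 0, "hand": 12}, {"rx": 0, "ry": 0, "rz": 0, "x": 0, "y": 0, "z": 0, "hand": 12}]}}

```text
time_s: 13.92
eef_pos: [581.3, 107.0, 65.5]
ee_rot: [0.613, 0.355, 0.611, -0.355]
force: [-0.6, 2.1, 5.4]
grip_width: 0.239
```

{"api": "jog_arm", "payload": {"increments": [{"rx": 0, "ry": 0, "rz": 0, "x": 1.5, "y": 0, "z": 0, "hand": 12}, {"rx": 0, "ry": 0, "rz": 0, "x": 0, "y": 0, "z": 0, "hand": 12}]}}

```text
time_s: 14.18
eef_pos: [581.0, 106.9, 63.5]
ee_rot: [0.612, 0.355, 0.611, -0.355]
force: [-0.5, 1.3, 3.1]
grip_width: 0.24
```

{"api": "jog_arm", "payload": {"increments": [{"rx": 0, "ry": 0, "rz": 0, "x": 1.5, "y": 0, "z": 0, "hand": 12}, {"rx": 0, "ry": 0, "rz": 0, "x": 0, "y": 0, "z": 0, "hand": 12}]}}

```text
time_s: 14.42
eef_pos: [580.5, 106.7, 60.8]
ee_rot: [0.612, 0.354, 0.612, -0.355]
force: [0.6, 2.1, -5.3]
grip_width: 0.238
```

{"api": "jog_arm", "payload": {"increments": [{"rx": 0, "ry": 0, "rz": 0, "x": 1.5, "y": 0, "z": 0, "hand": 12}, {"rx": 0, "ry": 0, "rz": 0, "x": 1.5, "y": 0, "z": 0, "hand": 12}, {"rx": 0, "ry": 0, "rz": 0, "x": 0, "y": 0, "z": 0, "hand": 12}]}}

```text
time_s: 14.8
eef_pos: [580.8, 106.4, 58.5]
ee_rot: [0.612, 0.354, 0.611, -0.355]
force: [-1.2, 0.4, -2.4]
grip_width: 0.238
```

{"api": "jog_arm", "payload": {"increments": [{"rx": 0, "ry": 0, "rz": 0, "x": 1.5, "y": 0, "z": 0, "hand": 12}, {"rx": 0, "ry": 0, "rz": 0, "x": 0, "y": 0, "z": 0, "hand": 12}]}}

```text
time_s: 15.05
eef_pos: [581.1, 106.4, 57.9]
ee_rot: [0.613, 0.354, 0.611, -0.355]
force: [-3.1, -0.2, 5.0]
grip_width: 0.234
```

{"api": "jog_arm", "payload": {"increments": [{"rx": 0, "ry": 0, "rz": 0, "x": 1, "y": 0, "z": 0, "hand": 12}, {"rx": 0, "ry": 0, "rz": 0, "x": 0, "y": 0, "z": 0, "hand": 12}]}}

```text
time_s: 15.3
eef_pos: [581.1, 106.5, 57.8]
ee_rot: [0.613, 0.354, 0.611, -0.355]
force: [-5.7, -2.0, 13.7]
grip_width: 0.242
```

{"api": "jog_arm", "payload": {"increments": [{"rx": 0, "ry": 0, "rz": 0, "x": 1, "y": 0, "z": 0, "hand": 12}, {"rx": 0, "ry": 0, "rz": 0, "x": 0, "y": 0, "z": 0, "hand": 12}, {"rx": 0, "ry": 0, "rz": 0, "x": 0, "y": 0, "z": 0, "hand": 12}]}}

```text
time_s: 15.68
eef_pos: [581.2, 106.4, 57.8]
ee_rot: [0.613, 0.354, 0.611, -0.355]
force: [-10.4, -0.9, 20.7]
grip_width: 0.239
```

Run:
```python
from h import *
s=sense();print(s['time_s'],s['eef_pos'],s['grip_width'],s['force'],s['wrist_torque'])
t=capture("scene")[:,:,::-1]
cv2.imwrite("pics/s12.png",t)
cv2.imwrite("pics/s12z.png",cv2.resize(t[100:250,230:390],None,fx=4,fy=4,interpolation=cv2.INTER_CUBIC))
cv2.imwrite("pics/t12.png",capture("top")[:,:,::-1])
print(sense()['force'])
```

```text
15.675 [581.19 106.45  57.76] 0.2388146823500828 [-10.38  -0.89  20.72] [-0.33  1.78 -0.05]
[-10.67  -1.93  21.32]
```

View pics/s12z.png

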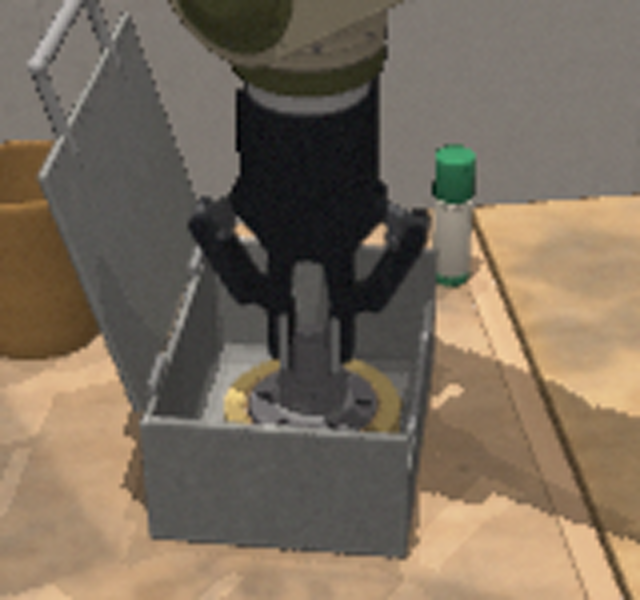

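View pics/s12.png

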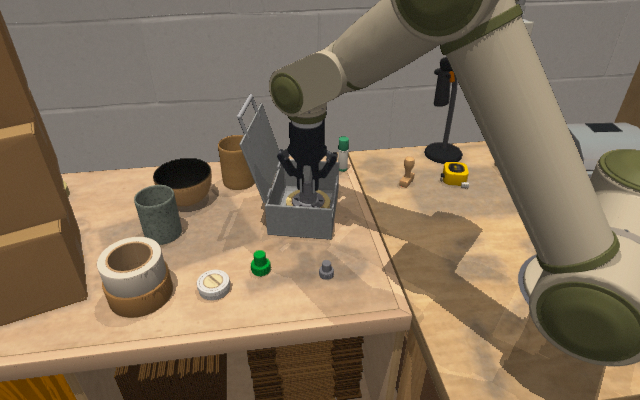

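{"api": "jog_arm", "payload": {"increments": [{"rx": 0, "ry": 0, "rz": 0, "x": 0, "y": -0.8, "z": -0.4, "hand": 12}, {"rx": 0, "ry": 0, "rz": 0, "x": 0, "y": 0, "z": 0, "hand": 12}, {"rx": 0, "ry": 0, "rz": 0, "x": 0, "y": 0, "z": 0, "hand": 12}]}}

```text
time_s: 16.15
eef_pos: [581.1, 106.4, 57.8]
ee_rot: [0.613, 0.355, 0.61, -0.355]
force: [-6.5, -0.1, 17.5]
grip_width: 0.239
```

{"api": "jog_arm", "payload": {"increments": [{"rx": 0, "ry": 0, "rz": 0, "x": 0.6, "y": -0.3, "z": 0, "hand": 12}, {"rx": 0, "ry": 0, "rz": 0, "x": 0, "y": 0, "z": 0, "hand": 12}, {"rx": 0, "ry": 0, "rz": 0, "x": 0, "y": 0, "z": 0, "hand": 12}]}}

```text
time_s: 16.52
eef_pos: [581.1, 106.4, 57.7]
ee_rot: [0.614, 0.355, 0.61, -0.354]
force: [-6.4, -0.9, 22.3]
grip_width: 0.238
```

Run:
```python
from rig import *
import numpy as np,cv2
a=cv2.imread('pics/scene0.png').astype(int);b=cv2.imread('pics/s12.png').astype(int)
for n,(x,y,w,h) in dict(glue=(335,133,16,40),stamp=(397,155,22,34),tin=(194,268,40,32)).items():
    m=np.abs(a-b)[y:y+h,x:x+w].mean();print(n,round(m,1))
s=sense();print(s['time_s'],s['eef_pos'],s['force'],s['grip_width'])
finish_job()
```

```text
glue 16.4
stamp 10.6
tin 12.1
16.525 [581.05579704 106.43133087  57.72729491] [-6.44491912 -0.86434222 22.26928135] 0.2384714504887989
the job is handed in; nothing more can be done
```

The lid is open to about 105° and left standing, and the larger grey cap is pressed fully home on the hub. I handed the job in at 16.5 s, still gripping the cap's knob and pressing down.

**Lid:** I lifted it by its bar and let go. After release, the bar's position in the scene picture matched where it should be at 105°.

**Cap:** The force rose to about 7.5 N at the balls, dropped and briefly reversed at the click, then rose again at the hub. The tool stopped at a height of 57.7 mm, as expected for fully home (57.7 mm). The last reading was about 22 N down.

**What didn't fully agree:**
- About 6 N of sideways force remained at hand-in.
- The before/after pixel comparison of the glue stick, stamp and tin was inconclusive, because the arm's shadows had changed. In the final scene picture they stand where they did at the start, and nothing ever touched them.
- The different measurements of the spindle's position differed by up to about 3 mm. I corrected for this with the wrist and scene views before pressing the cap on.

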